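# Free a circuit-board carrier from its test fixture

### The job

Take the circuit-board carrier out of the test fixture: push the locking slide back by its red crossbar until it is clear of the carrier (it binds if pushed off its middle), then lift the carrier by its handle, whose yellow part marks the balance point, straight up off its two pins, keeping it level so that it does not jam. Set it down gently and flat in the middle of the blue mat, long side along long side, and let go. Leave the slide open and do not disturb the jar, the screwdriver or the parts tray.

Things in the scene. Friction and masses are not known exactly. Their poses are not given: they have to be found in the camera images.
- fixture: Test fixture, fixed. Origin on the bench under the nest's centre; x points from the nest to the locking slide: the slide opens along +x. Black deck (x -90 to 60, y +-90 mm), top 18 mm high; carrier lies on it centred on the origin. Two steel pins, 12 mm diameter, at x = 0, y = +-66 mm, tops 70 mm above the bench. Five terminals 34 mm high along x = -74.
- latch: Locking slide, loose but captive in the guides (1.5 mm play each side), 0.18 to 0.31 kg. Aluminium slab 120 (x) x 50 x 12 mm, origin at the centre of its underside, axes as the fixture's, underside 32 mm above the bench. Closed, its front end overlaps the carrier's edge by 15 to 25 mm. It travels 40 to 50 mm to the stop. Pushed at its middle it runs easily; off-centre it twists and can bind.
- latch_push (a point): Middle (white stripe) of the carrier-side face of the slide's red crossbar: bar 120 mm long (y), 12 thick (x), 56 to 76 mm above the bench, this point 66 mm. The slab below the bar is 44 mm high. In the fixture frame the point starts at x = 80 to 90 mm, y = 0; from x = 110 on the slide is clear of the carrier.
- slide_guides (a point): Centre of the slide's two guide rails on the fixture's grey slide bed, on the fixture's centre line 130 mm along its +x, 52 mm above the bench: the rails' tops. They are 50 mm long (x) and reach 41 mm to either side; the crossbar passes 4 mm above them. The bed is 110 mm wide, 32 mm high; the end stop is 70 mm beyond this point, 46 mm high.
- carrier: White carrier plate with green circuit board, 110 (x) x 160 (y) x 12 mm, 0.45 to 0.8 kg; origin at the centre of its underside, axes as the fixture's at the start, underside 18 mm above the bench. Holes 14.5 mm wide at y = +-66 mm sit over the pins. Two steel blocks 30 x 30 mm, to 32 mm above the underside, at x = +-36, y = +62: the heavier end. It is free of the pins once lifted 52 mm.
- carrier_grip (a point): Centre of the yellow part (32 mm long) of the black bar handle, over the balance point: 16 mm along the carrier's +y from its middle, 50 mm above its underside. The bar runs along y, 100 mm long, 12 wide (x), from 43 to 57 mm above the underside, on a post at each end (10 mm long); under it 28 mm are free.
- mat: Blue mat, fixed, 200 (x) x 250 (y) x 3 mm, origin at the centre of its underside on the bench. The carrier's long side goes along the mat's long side (y), either way round.
- screwdriver: Screwdriver with yellow handle, 170 mm long, lying on the bench between fixture and mat; leave alone.
- jar: Small jar with red lid, 48 mm diameter, 65 mm high, standing between fixture and mat; leave alone.
- parts_tray: Grey parts tray 120 x 170 x 40 mm on the bench further out; leave alone.
There are look-alikes about, which are no part of the job. What is shaped like the latch but brown is not meant.

How it is judged:
By the outcome, as a careful person would: the job done as asked, in the order asked, and still so for the second after the job is handed in, with the robot touching nothing.
It also fails if it takes over 67 s, if anything falls off the work surface, if the arm or the gripper's body presses on something with over 40 N, if the wrist force passes 120 N, or if a joint passes its speed limit or range.

### The arm

A 6-joint arm with a two-finger parallel gripper is mounted at the origin on the work surface. World frame = base frame: x ahead of the robot, y to its left, z up, the work surface at z = 0. Lengths are in mm, angles in rad, forces in N, time in s.
With the tool pointing down it reaches from about 300 to 850 mm from the base axis. Payload 4.2 kg.
Tool frame: the origin (TCP) lies midway between the tips of the shut fingers; the grasp point (between the pads) lies 19 mm behind it; z points along the fingers, y is the line along which they close (so a half turn about z gives the same grasp; the last joint's range is limited). The gripper opens to 91 mm and grips with 3 to 60 N. Pads are 32 mm wide; open, the fingers measure 118 mm over their backs; the gripper's body (76 mm by 178 mm) begins 60 mm behind the grasp point.
Start: joints at [1.23, 0.32, 1.565, -0, 1.257, -0.02], TCP at [181.315, 545.681, 213.976] pointing down, gripper open.
Joint ranges: [-3.11, 3.11], [-0.84, 2.01], [0.21, 2.61], [-1.34, 4.49], [0.05, 2.63], [-2.56, 2.56]. Speed limits (rad/s): [2.57, 2.57, 3.14, 3.14, 3.14, 3.14].

### API

Orientations are given as [roll, pitch, yaw] about the fixed x, y, z axes, in that order (R = Rz(yaw) Ry(pitch) Rx(roll)).
In Python, from bench import * gives the robot as it stands. The module is installed in compiled form; this text tells all that it offers.
- The arm moves only by the tool apply_moves, never from a script. Its argument "moves" is text: rows parted by semicolons, each of 7 numbers parted by spaces: the closure in counts, from 0 (fully open) to 255 (shut), then the shift along the tool's x, y, z in mm, then the turn, a rotation vector about the tool's x, y, z in degrees. In form: jaw x y z rx ry rz; .... A call has exactly 10 rows; each row is the pose to reach, as a shift and turn from the pose commanded when the call began, along the tool's axes at that moment; what a row does not reach only later rows make up. A row lasts 1/10 s, in which the tool goes at most 50 mm and 8.59 degrees, less where a joint would pass 70% of its speed; a pose out of reach is approached as far as the arm can. A call with a gripper value outside its range is refused whole. The fingers move at their own pace and stop on an object; "newtons" is the grip in N (left out, the last holds). Time passes only in rows, so rows that repeat a pose let the fingers close, or fill a call up. It gives the time, the measured TCP pose, the force, the opening and the grip force at its end, in the units of the state.
- state(): the state, without advancing time (a new reading comes with each control period).
- read_camera(name): name is "scene" or "top"; returns a dict with "image" (384x512x3 uint8, red, green, blue), "range_z" (384x512 float32, mm along the optical axis (not along the pixel's ray), 0 where there is no reading), "fx", "fy", "cx", "cy" (pixels), "rvec" (rotation vector, rad) and "tvec" (3), from world to camera coordinates, as OpenCV has them. Camera axes: x right, y down, z forward; pixel columns grow to the right and rows downward; lengths in mm; the calibration is good to about 2 mm. A picture is of the moment at which its call begins.
- finish_job(): hands the job in; it is judged then, once.
The state is a dict: "time_s": time; "qpos": joint angles; "joint_velocities": joint speeds; "tau": joint torques, N m; "ee_pos": TCP position; "orientation": TCP orientation; "contact_force": force on the tool from outside, world axes, zero at the start; "ft_torque": the same for the moment, N m; "width": finger opening in mm; "grasp_force": force on a finger pad.
Only numpy, scipy, OpenCV 4.12 (cv2) and the standard library are available. Lean on these libraries where they do the work, as an engineer would, in place of code of your own. Each camera call takes 0.05 s, during which the arm holds its last target. There are 200 camera calls.

## Working session

There is one attempt and no reset: what is moved stays moved. The work goes in short steps, Python scripts to look and compute and a tool call to move; the robot and the scene stay as the last step left them, time stands still between calls to the robot, and variables do not carry over. Pictures are saved under pics/ and viewed, at most 10 in all, crops included, and the job is handed in when it is done.

Besides the shell and the picture viewer there is one more tool, called after "Call:" as name(argument=value, ...), one argument or row to a line, values as JSON. apply_moves: Moves the arm, as the interface text tells. Its arguments: {"type":"object","properties":{"moves":{"type":"string"},"newtons":{"type":"number"}},"required":["moves"]}

```bash
mkdir -p pics; cat > h.py <<'E'
from bench import *
import numpy as np, cv2
from scipy.spatial.transform import Rotation as Ro
def cam(n,save=None):
    c=read_camera(n); c['R']=cv2.Rodrigues(np.array(c['rvec'],float))[0]; c['t']=np.array(c['tvec'],float).ravel()
    if save: cv2.imwrite('pics/'+save,cv2.cvtColor(c['image'],cv2.COLOR_RGB2BGR))
    return c
def ray(c,u,v,z):
    d=c['R'].T@np.array([(u-c['cx'])/c['fx'],(v-c['cy'])/c['fy'],1]); o=-c['R'].T@c['t']
    return o+d*(z-o[2])/d[2]
def cloud(c):
    v,u=np.mgrid[:384,:512]; z=c['range_z']; P=np.stack([(u-c['cx'])/c['fx']*z,(v-c['cy'])/c['fy']*z,z],-1)
    return (P-c['t'])@c['R']
E
python3 - <<'E'
from h import *
import pickle
a=cam('top','t0.png');b=cam('scene','s0.png')
pickle.dump((a,b),open('c0.pkl','wb'))
i=np.hstack([a['image'],b['image']])
for c in(a,b):print(-c['R'].T@c['t'],c['R'][2],c['fx'])
print(state())
E
```

```text
[ 357.7625319   -70.06164886 1062.42449841] [ 0.21043482 -0.0179566  -0.97744296] 380.4019825362108
[ 830.72357546 -416.21645378  742.09137672] [-0.33487478  0.42370661 -0.84162437] 381.2525809675481
{'time_s': 0.1, 'qpos': array([ 1.22999791e+00,  3.20237693e-01,  1.56555211e+00,  8.09658470e-06,
        1.25742999e+00, -2.00074371e-02]), 'joint_velocities': array([ 3.56471451e-04, -2.23871109e-04, -2.15455963e-03,  4.69546847e-05,
       -9.23944553e-04,  6.03671791e-04]), 'tau': array([-7.92613173e-04, -4.13340425e+01, -2.32510775e+01,  7.28317047e-02,
        4.22794861e-02, -6.40171947e-05]), 'ee_pos': array([181.15410535, 545.23198905, 213.20069748]), 'orientation': array([-3.13996599e+00, -4.02493775e-05,  2.82079914e+00]), 'contact_force': array([0.48848334, 0.95084291, 0.28872053]), 'ft_torque': array([ 0.00878703, -0.02556851, -0.04905059]), 'grasp_force': 0.0, 'width': 91.36589521804311}
```

View pics/t0.png

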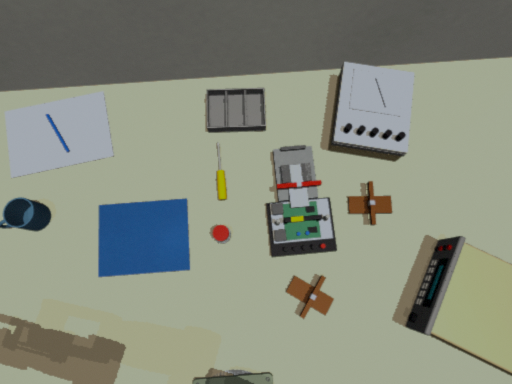

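View pics/s0.png

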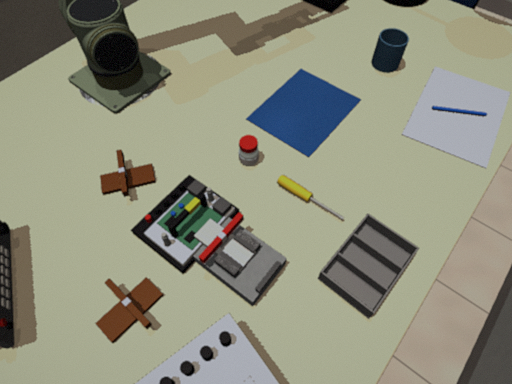

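The top view shows the fixture at about (300,210): red crossbar (299,185), yellow handle part (297,219), mat (144,237), jar (221,233) and screwdriver (221,180). Look-alikes are the brown latches at (370,204) and (310,295), the red jar lid (221,233) and the yellow screwdriver handle (221,184). I choose the red bar at (299,185) and the yellow part at (297,219), and check both in a close crop.

```bash
python3 - <<'E'
from h import *
import pickle
a,b=pickle.load(open('c0.pkl','rb'))
def run(c,name):
    h=cv2.cvtColor(c['image'],cv2.COLOR_RGB2HSV); H,S,V=[h[...,k].astype(int) for k in range(3)]
    P=cloud(c)
    for nm,m,z in(('red',((H<6)|(H>174))&(S>190)&(V>110),None),('yel',(H>22)&(H<33)&(S>200)&(V>100),None),('blue',(H>102)&(H<118)&(S>150)&(V>60),3)):
        n,l,s,ce=cv2.connectedComponentsWithStats(m.astype(np.uint8))
        for k in range(1,n):
            if s[k,4]<25: continue
            q=P[l==k]; 
            vv,uu=np.nonzero(l==k); (rc,rs,ra)=cv2.minAreaRect(np.c_[uu,vv].astype(np.float32))
            bx=cv2.boxPoints((rc,rs,ra))
            zz=np.percentile(q[:,2],70) if z is None else z
            W=np.array([ray(c,x,y,zz)[:2] for x,y in bx]).round(0)
            print(name,nm,ce[k].round(1),s[k,4],'medxyz',np.median(q,0).round(1),'z70',zz.round(1) if z is None else z,'cen',ray(c,*rc,zz)[:2].round(1),W.tolist())
run(a,'top');run(b,'scene')
bgr=lambda i:cv2.cvtColor(i,cv2.COLOR_RGB2BGR)
A=cv2.resize(bgr(a['image'][140:265,250:350]),None,fx=4,fy=4,interpolation=cv2.INTER_CUBIC)
B=cv2.resize(bgr(b['image'][170:305,125:295]),None,fx=2.3,fy=2.3,interpolation=cv2.INTER_CUBIC)
B=cv2.copyMakeBorder(B,0,500-B.shape[0],0,0,cv2.BORDER_CONSTANT)
cv2.imwrite('pics/crop0.png',np.hstack([A,B]))
E
```

```text
top red [311.2 182.8] 74 medxyz [ 579.1 -244.6   76.4] z70 77.2 cen [ 578.2 -245.6] [[585.0, -224.0], [582.0, -269.0], [571.0, -268.0], [574.0, -223.0]]
top red [286.1 185.1] 74 medxyz [ 577.7 -177.7   75.8] z70 76.9 cen [ 577.8 -177.5] [[585.0, -154.0], [581.0, -202.0], [571.0, -201.0], [574.0, -153.0]]
top red [220.4 232.5] 170 medxyz [466.3   4.8  65.1] z70 65.7 cen [466.1   5.5] [[485.0, 23.0], [482.0, -14.0], [448.0, -12.0], [451.0, 25.0]]
top yel [221.1 184.5] 214 medxyz [603.4  -2.2  23.8] z70 25.2 cen [604.5  -2.2] [[646.0, 9.0], [646.0, -12.0], [563.0, -13.0], [563.0, 8.0]]
top yel [296.4 218.7] 56 medxyz [ 486.3 -195.2   75.5] z70 76.5 cen [ 486.  -196.5] [[492.0, -181.0], [492.0, -211.0], [481.0, -211.0], [480.0, -182.0]]
top blue [ 57.3 132.5] 90 medxyz [797.7 466.3  10.3] z70 3 cen [802.1 470.6] [[859.0, 505.0], [862.0, 500.0], [746.0, 437.0], [744.0, 442.0]]
top blue [143.2 237.4] 6203 medxyz [474.6 222.9   2.7] z70 3 cen [475.9 225.5] [[575.0, 361.0], [575.0, 101.0], [380.0, 95.0], [381.0, 344.0]]
scene red [247.9 142.3] 190 medxyz [467.9   3.5  66. ] z70 66.6 cen [469.    3.2] [[442.0, 6.0], [471.0, 30.0], [495.0, 0.0], [467.0, -23.0]]
scene red [232.7 222.6] 120 medxyz [ 579.2 -177.5   76.8] z70 77.5 cen [ 579.1 -178.2] [[574.0, -202.0], [573.0, -153.0], [584.0, -154.0], [585.0, -202.0]]
scene red [209.7 248.3] 136 medxyz [ 580.7 -246.1   76.7] z70 77.3 cen [ 580.6 -245.1] [[576.0, -271.0], [575.0, -218.0], [585.0, -219.0], [586.0, -271.0]]
scene blue [303.6 111.4] 4973 medxyz [484.2 213.2   4.7] z70 3 cen [475.9 222.4] [[381.0, 104.0], [351.0, 419.0], [575.0, 345.0], [576.0, 65.0]]
scene blue [459.3 110.6] 132 medxyz [802.4 469.5  11.2] z70 3 cen [801.1 477.8] [[744.0, 441.0], [740.0, 450.0], [858.0, 515.0], [861.0, 505.0]]
```

View pics/crop0.png

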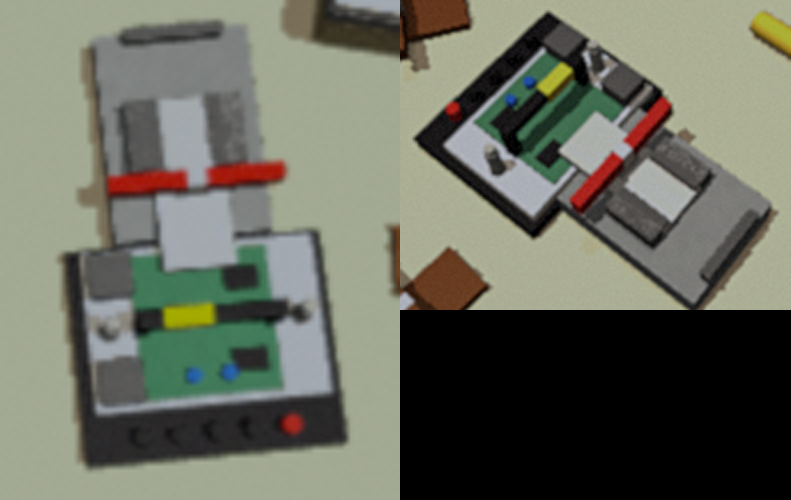

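```bash
python3 - <<'E'
from h import *
import pickle
for nm,c in zip(('top','scene'),pickle.load(open('c0.pkl','rb'))):
    P=cloud(c); z=P[...,2]
    near=(abs(P[...,0]-500)<130)&(abs(P[...,1]+212)<110)&(c['range_z']>0)
    m=near&(z>60)&(P[...,0]<545)
    n,l,s,ce=cv2.connectedComponentsWithStats(m.astype(np.uint8),connectivity=4)
    for k in range(1,n):
        if s[k,4]>6:
            q=P[l==k]; r=cv2.minAreaRect(q[:,:2].astype(np.float32)); print(nm,'hi',s[k,4],q.mean(0).round(1),np.round(r[0],1),np.round(r[1],1),round(r[2],2))
            d=q[:,:2]-q[:,:2].mean(0); e=np.linalg.svd(d,full_matrices=False)[2][0]; print('  dir',np.degrees(np.arctan2(-e[0]*np.sign(e[1]),abs(e[1]))).round(2))
    for lo,hi,t in((28,33,'carrier'),(15,22,'deck'),(70,80,'bar/handle'),(49,54,'rails')):
        m=near&(z>lo)&(z<hi) if t!='rails' else (abs(P[...,0]-620)<50)&(abs(P[...,1]+212)<60)&(z>lo)&(z<hi)
        q=P[m]; r=cv2.minAreaRect(q[:,:2].astype(np.float32)); print(nm,t,len(q),np.round(r[0],1),np.round(r[1],1),round(r[2],2))
    h=cv2.cvtColor(c['image'],cv2.COLOR_RGB2HSV).astype(int); m=((h[...,0]>102)&(h[...,0]<118)&(h[...,1]>150)&(h[...,2]>60)).astype(np.uint8)
    cs=max(cv2.findContours(m,0,cv2.CHAIN_APPROX_NONE)[0],key=cv2.contourArea)
    W=np.array([ray(c,*p[0],3)[:2] for p in cs]).astype(np.float32)
    r=cv2.minAreaRect(W);print(nm,'mat',np.round(r[0],1),np.round(r[1],1),round(r[2],2))
    # jar, screwdriver extents, bar face
    h2=P[(abs(P[...,0]-600)<130)&(abs(P[...,1])<60)&(z>10)&(z<90)]
    print('mid objects',h2.min(0).round(),h2.max(0).round())
E
```

```text
top hi 199 [ 486.  -211.5   74.3] [ 486.9 -212.8] [ 13.6 100.1] 1.92
  dir 1.07
top hi 18 [ 487.  -277.9   67.3] [ 487.  -279.2] [11.5  7.5] 78.77
  dir -13.34
top hi 18 [ 485.  -146.5   68.7] [ 485.6 -146.5] [11.2  8.5] 41.18
  dir -60.02
top carrier 1488 [ 518.8 -212.5] [222.5 160.2] 0.57
top deck 997 [ 509.6 -212.4] [225.3 180.2] 1.02
top bar/handle 404 [ 532.5 -210.7] [105.2 137.5] 1.17
top rails 239 [ 607.3 -210.7] [69.6 81.2] 0.7
top mat [478.  223.2] [194.7 244.9] 0.09
mid objects [470. -17.  11.] [727.  24.  69.]
scene hi 32 [ 487.3 -146.2   67.5] [ 486.9 -145.8] [11.  9.] 45.79
  dir -40.44
scene hi 405 [ 489.7 -212.7   73.2] [ 488.1 -211.4] [14.5 99.9] 1.76
  dir 0.9
scene hi 38 [ 490.4 -277.8   67.3] [ 489.8 -277.4] [10.1 10.6] 42.07
  dir 32.81
scene carrier 2042 [ 519.9 -210.1] [219.7 160.7] 1.51
scene deck 1136 [ 513.  -210.4] [231.6 180.5] 1.08
scene bar/handle 770 [ 533.1 -210.2] [105.4 139.6] 1.06
scene rails 511 [ 613.2 -208.9] [58.2 81.7] 1.18
scene mat [478. 225.] [195.  245.5] 0.15
mid objects [470. -17.  10.] [730.  25.  70.]
```

```bash
cat >> h.py <<'E'
def rel(p,psi,p2,psi2):  # commanded pose (yaw deg, tool down) -> shift and turn in tool axes
    R=Ro.from_euler('xyz',[180,0,psi],degrees=True); return (R.inv().apply(np.subtract(p2,p))).round(1),round(psi-psi2,2)
E
python3 - <<'E'
from h import *
print(rel([181.3,545.7,214],161.6,[545,-211,150],91.1))
E
```

```text
(array([-584. , -603.2,   64. ]), 70.5)
```

Call:
apply_moves(
  moves="255 -10 -10 1 0 0 1; 255 -30 -31 3 0 0 4; 255 -60 -62 6 0 0 7; 255 -90 -93 10 0 0 11; 255 -120 -124 13 0 0 15; 255 -150 -155 16 0 0 18; 255 -180 -186 19 0 0 22; 255 -210 -217 22 0 0 26; 255 -230 -238 25 0 0 28; 255 -240 -248 26 0 0 30",
  newtons=30,
)

```text
time_s: 1.1
ee_pos: [330.8, 231.4, 187.5]
orientation: [-3.14, 0.001, 2.292]
contact_force: [0.2, 1.3, -0.5]
width: 14.0
grasp_force: 0.0
```

```bash
python3 - <<'E'
from h import *
R=Ro.from_euler('xyz',[180,0,161.6],degrees=True); p=np.array([181.3,545.7,214])+R.apply([-240,-248,26]); print(p)
s=state();print(s['ee_pos'],np.degrees(s['orientation']))
print(rel(p,131.6,[545,-211,150],91.1))
E
```

```text
[330.74928163 234.62298024 188.        ]
[330.75952542 231.36856025 187.53150435] [-1.79919902e+02  3.79482625e-02  1.31342867e+02]
(array([-475.5, -135.6,   38. ]), 40.5)
```

Call:
apply_moves(
  moves="255 -20 -6 2 0 0 2; 255 -60 -17 5 0 0 5; 255 -100 -28 8 0 0 9; 255 -145 -41 12 0 0 13; 255 -190 -54 15 0 0 17; 255 -235 -67 19 0 0 21; 255 -280 -80 22 0 0 25; 255 -325 -93 26 0 0 29; 255 -360 -103 29 0 0 32; 255 -375 -107 30 0 0 35",
)

```text
time_s: 2.1
ee_pos: [500.0, -119.9, 157.3]
orientation: [-3.141, 0.0, 1.68]
contact_force: [-0.1, 0.3, -0.6]
width: 0.3
grasp_force: 0.0
```

```bash
python3 - <<'E'
from h import *
R=Ro.from_euler('xyz',[180,0,131.6],degrees=True); p=np.array([330.7,234.6,188])+R.apply([-375,-107,30]); print(p)
s=state();print(s['ee_pos'],np.degrees(s['orientation']))
print(rel(p,96.6,[545,-211,150],91.1))
E
```

```text
[ 499.65793406 -116.86438869  158.        ]
[ 499.99121683 -119.91868435  157.33881147] [-1.79963870e+02  2.61695650e-02  9.62584821e+01]
(array([-98.7,  34.2,   8. ]), 5.5)
```

Call:
apply_moves(
  moves="255 -25 9 2 0 0 2; 255 -60 21 5 0 0 4; 255 -85 30 8 0 0 5.5; 255 -97 34 8 0 0 5.5; 255 -98.7 34.2 8 0 0 5.5; 255 -98.7 34.2 8 0 0 5.5; 255 -98.7 34.2 8 0 0 5.5; 255 -98.7 34.2 8 0 0 5.5; 255 -98.7 34.2 8 0 0 5.5; 255 -98.7 34.2 8 0 0 5.5",
)

```text
time_s: 3.1
ee_pos: [545.2, -210.4, 150.1]
orientation: [3.141, -0.0, 1.591]
contact_force: [0.3, -0.1, -0.1]
width: 0.6
grasp_force: 0.0
```

```bash
python3 - <<'E'
from h import *
s=state();print(s['ee_pos'],np.degrees(s['orientation']),s['time_s'])
a=cam('top');b=cam('scene','s1.png')
x=cv2.resize(a['image'][130:270,230:370],None,fx=3,fy=3);y=cv2.resize(b['image'][150:290,120:260],None,fx=3,fy=3,interpolation=cv2.INTER_CUBIC)
cv2.imwrite('pics/p1.png',cv2.cvtColor(np.hstack([x[:,:380],y]),cv2.COLOR_RGB2BGR))
E
```

```text
[ 545.21947253 -210.38137366  150.12119817] [ 1.79990179e+02 -1.34027170e-03  9.11532048e+01] 3.1
```

View pics/p1.png

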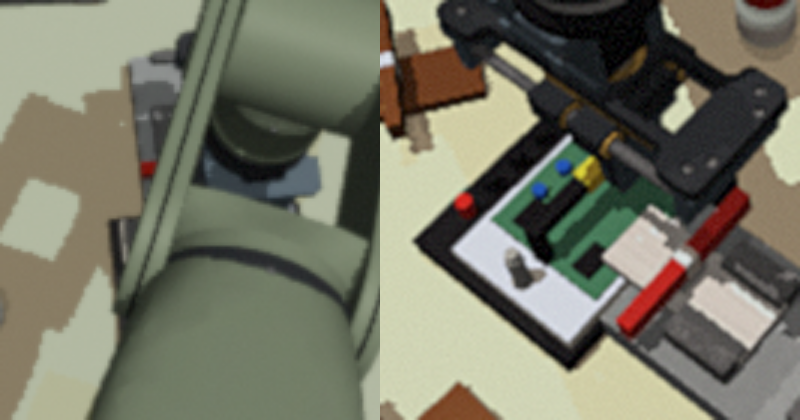

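The gripper is above the carrier. Its shut fingers are at crop pixel (700,190), just on the carrier side of the red bar, whose white stripe is at (685,258). I go down to TCP z≈60.

Call:
apply_moves(
  moves="255 0 0 10 0 0 0; 255 0 0 25 0 0 0; 255 0 0 45 0 0 0; 255 0 0 62 0 0 0; 255 0 0 75 0 0 0; 255 0 0 84 0 0 0; 255 0 0 89 0 0 0; 255 0 0 91 0 0 0; 255 0 0 91 0 0 0; 255 0 0 91 0 0 0",
)

```text
time_s: 4.2
ee_pos: [545.8, -211.0, 59.5]
orientation: [3.14, 0.0, 1.59]
contact_force: [-0.2, -0.1, 0.4]
width: 0.7
grasp_force: 0.0
```

Call:
apply_moves(
  moves="255 0 4 0 0 0 0; 255 0 8 0 0 0 0; 255 0 11 0 0 0 0; 255 0 13 0 0 0 0; 255 0 15 0 0 0 0; 255 0 17 0 0 0 0; 255 0 19 0 0 0 0; 255 0 21 0 0 0 0; 255 0 23 0 0 0 0; 255 0 25 0 0 0 0",
)

```text
time_s: 5.2
ee_pos: [570.3, -210.3, 58.9]
orientation: [-3.141, -0.0, 1.59]
contact_force: [-1.9, -0.1, 1.0]
width: 0.4
grasp_force: 0.7
```

Call:
apply_moves(
  moves="255 0 3 0 0 0 0; 255 0 6 0 0 0 0; 255 0 9 0 0 0 0; 255 0 12 0 0 0 0; 255 0 15 0 0 0 0; 255 0 18 0 0 0 0; 255 0 20 0 0 0 0; 255 0 22 0 0 0 0; 255 0 24 0 0 0 0; 255 0 24 0 0 0 0",
)

```text
time_s: 6.2
ee_pos: [594.8, -209.9, 59.0]
orientation: [3.141, 0.0, 1.59]
contact_force: [-0.3, -0.4, 0.0]
width: 0.4
grasp_force: 0.0
```

```bash
python3 - <<'E'
from h import *
b=cam('scene','s2.png')
x,y=b['image'],0
cv2.imwrite('pics/p2.png',cv2.cvtColor(cv2.resize(b['image'][150:300,120:300],None,fx=3,fy=3,interpolation=cv2.INTER_CUBIC),cv2.COLOR_RGB2BGR))
h=cv2.cvtColor(x,cv2.COLOR_RGB2HSV).astype(int);P=cloud(b)
m=((h[...,0]<6)|(h[...,0]>174))&(h[...,1]>170)&(h[...,2]>80)&(P[...,0]>560)&(P[...,1]<-100)&(P[...,2]>73)
q=P[m][:,:2].astype(np.float32);r=cv2.minAreaRect(q);print(r,m.sum(),np.median(q,0))
E
```

```text
((692.1668701171875, -308.06494140625), (75.88235473632812, 343.25006103515625), 39.56001281738281) 256 [ 613.04175 -231.12575]
```

View pics/p2.png

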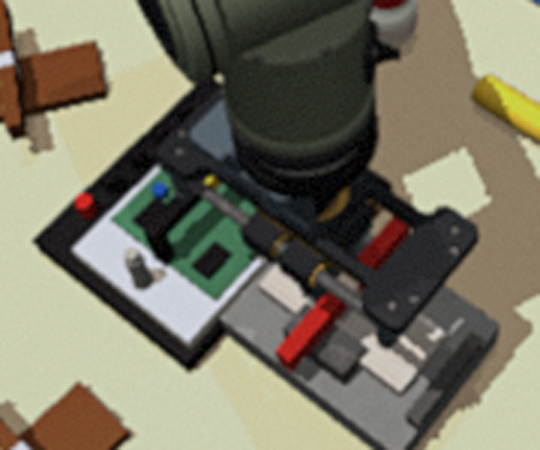

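The slide moved. The red bar's centre is now near world x 613, so its face is at about fixture x 120, past 110, and the bar is straight. I back off, rise and open.

Call:
apply_moves(
  moves="255 0 -8 0 0 0 0; 255 0 -20 0 0 0 0; 255 0 -26 -15 0 0 0; 255 0 -30 -40 0 0 0; 0 4 -50 -65 0 0 0; 0 10 -75 -77 0 0 0; 0 14 -95 -80 0 0 0; 0 16 -104 -80 0 0 0; 0 16.2 -106.7 -80 0 0 0; 0 16.2 -106.7 -80 0 0 0",
)

```text
time_s: 7.25
ee_pos: [487.5, -196.0, 139.2]
orientation: [3.141, 0.0, 1.59]
contact_force: [1.0, -0.9, 0.1]
width: 45.7
grasp_force: 0.0
```

```bash
python3 - <<'E'
from h import *
b=cam('scene','s3.png')
s=state();print(s['ee_pos'],np.degrees(s['orientation']))
cv2.imwrite('pics/p3.png',cv2.cvtColor(cv2.resize(b['image'][130:300,110:300],None,fx=3,fy=3,interpolation=cv2.INTER_CUBIC),cv2.COLOR_RGB2BGR))
h=cv2.cvtColor(b['image'],cv2.COLOR_RGB2HSV).astype(int);P=cloud(b)
m=((h[...,0]<6)|(h[...,0]>174))&(h[...,1]>170)&(h[...,2]>80)&(abs(P[...,0]-600)<45)&(abs(P[...,1]+212)<80)&(P[...,2]>73)&(P[...,2]<82)
q=P[m][:,:2].astype(np.float32);print(cv2.minAreaRect(q),m.sum())
m=(h[...,0]>22)&(h[...,0]<33)&(h[...,1]>150)&(abs(P[...,0]-487)<45)&(abs(P[...,1]+212)<80);print('yel',m.sum(),np.median(P[m],0) if m.any() else 0)
E
```

```text
[ 487.86671971 -196.00286941  138.94189871] [1.79959365e+02 6.65905843e-03 9.11120441e+01]
((612.293701171875, -209.992919921875), (12.403485298156738, 118.45799255371094), 1.0527619123458862) 326
yel 131 [ 490.50812414 -198.53364909   76.00793642]
```

View pics/p3.png

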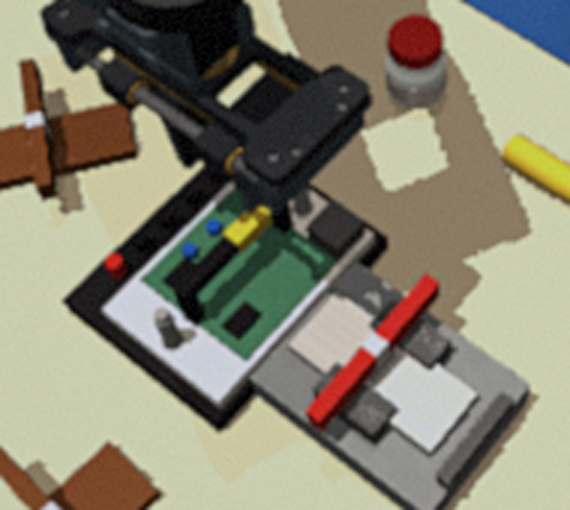

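The slide is open with its bar at crop pixel (375,345), and the yellow handle part is at (247,228), below the gripper. Going down to grasp.

Call:
apply_moves(
  moves="0 0 0 0 0 0 0; 0 0 0 0 0 0 0; 0 0 0 10 0 0 0; 0 0 0 28 0 0 0; 0 0 0 48 0 0 0; 0 0 0 65 0 0 0; 0 0 0 78 0 0 0; 0 0 0 86 0 0 0; 0 0 0 90 0 0 0; 0 0 0 90 0 0 0",
)

```text
time_s: 8.3
ee_pos: [487.2, -195.7, 48.4]
orientation: [-3.141, -0.0, 1.59]
contact_force: [-0.4, -0.3, 0.5]
width: 91.0
grasp_force: 0.0
```

Call:
apply_moves(
  moves="120 0 0 0 0 0 0; 180 0 0 0 0 0 0; 200 0 0 0 0 0 0; 215 0 0 0 0 0 0; 225 0 0 0 0 0 0; 235 0 0 0 0 0 0; 245 0 0 0 0 0 0; 255 0 0 0 0 0 0; 255 0 0 0 0 0 0; 255 0 0 0 0 0 0",
  newtons=45,
)

```text
time_s: 9.3
ee_pos: [487.3, -195.7, 48.9]
orientation: [-3.141, -0.0, 1.59]
contact_force: [-0.4, -1.1, 0.3]
width: 14.2
grasp_force: 2.9
```

Call:
apply_moves(
  moves="255 0 0 0 0 0 0; 255 0 0 0 0 0 0; 255 0 0 0 0 0 0; 255 0 0 0 0 0 0; 255 0 0 0 0 0 0; 255 0 0 -0.5 0 0 0; 255 0 0 -1 0 0 0; 255 0 0 -2 0 0 0; 255 0 0 -3 0 0 0; 255 0 0 -4 0 0 0",
  newtons=50,
)

```text
time_s: 10.3
ee_pos: [487.3, -195.7, 52.8]
orientation: [-3.141, -0.0, 1.59]
contact_force: [0.6, 0.3, -3.8]
width: 11.8
grasp_force: 50.0
```

```bash
python3 -c "
from h import *
s=state();print({k:np.round(s[k],2) for k in('ee_pos','contact_force','ft_torque','width','grasp_force')})"
```

```text
{'ee_pos': array([ 487.3 , -195.71,   52.83]), 'contact_force': array([ 0.63,  0.32, -3.81]), 'ft_torque': array([-0.06,  0.06,  0.  ]), 'width': np.float64(11.8), 'grasp_force': np.float64(50.0)}
```

Call:
apply_moves(
  moves="255 0 0 -1 0 0 0; 255 0 0 -2 0 0 0; 255 0 0 -3 0 0 0; 255 0 0 -4.5 0 0 0; 255 0 0 -6 0 0 0; 255 0 0 -7.5 0 0 0; 255 0 0 -9 0 0 0; 255 0 0 -10 0 0 0; 255 0 0 -10 0 0 0; 255 0 0 -10 0 0 0",
)

```text
time_s: 11.3
ee_pos: [487.3, -195.8, 63.0]
orientation: [3.141, -0.0, 1.59]
contact_force: [-0.5, -0.1, -3.9]
width: 11.7
grasp_force: 50.0
```

```bash
python3 -c "
from h import *
s=state();print({k:np.round(s[k],2) for k in('ee_pos','contact_force','ft_torque','width','grasp_force')})"
```

```text
{'ee_pos': array([ 487.32, -195.78,   62.95]), 'contact_force': array([-0.51, -0.15, -3.9 ]), 'ft_torque': array([-0.1 ,  0.02, -0.05]), 'width': np.float64(11.71), 'grasp_force': np.float64(50.0)}
```

Call:
apply_moves(
  moves="255 0 0 -2 0 0 0; 255 0 0 -5 0 0 0; 255 0 0 -8 0 0 0; 255 0 0 -11 0 0 0; 255 0 0 -14 0 0 0; 255 0 0 -17 0 0 0; 255 0 0 -20 0 0 0; 255 0 0 -22 0 0 0; 255 0 0 -23 0 0 0; 255 0 0 -23 0 0 0",
)

```text
time_s: 12.3
ee_pos: [487.3, -195.8, 86.0]
orientation: [3.141, -0.0, 1.59]
contact_force: [-0.5, 0.5, -4.2]
width: 11.7
grasp_force: 50.0
```

```bash
python3 - <<'E'
from h import *
b=cam('scene','s4.png')
s=state();print({k:np.round(s[k],2) for k in('ee_pos','contact_force','ft_torque','width','grasp_force')})
cv2.imwrite('pics/p4.png',cv2.cvtColor(cv2.resize(b['image'][130:300,110:300],None,fx=3,fy=3,interpolation=cv2.INTER_CUBIC),cv2.COLOR_RGB2BGR))
E
```

```text
{'ee_pos': array([ 487.3 , -195.79,   85.96]), 'contact_force': array([ 0.31, -0.61, -4.05]), 'ft_torque': array([-0.12,  0.04, -0.02]), 'width': np.float64(11.65), 'grasp_force': np.float64(50.0)}
```

View pics/p4.png

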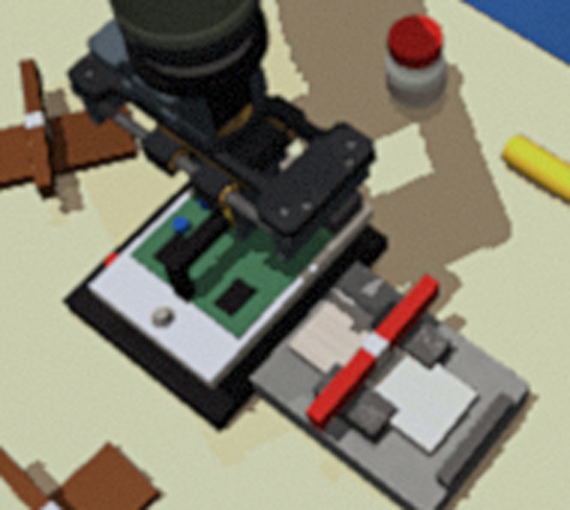

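The carrier has risen level, with the pin tip still showing in its hole at (163,315). Continuing up.

Call:
apply_moves(
  moves="255 0 0 -2 0 0 0; 255 0 0 -5 0 0 0; 255 0 0 -8 0 0 0; 255 0 0 -12 0 0 0; 255 0 0 -16 0 0 0; 255 0 0 -20 0 0 0; 255 0 0 -25 0 0 0; 255 0 0 -30 0 0 0; 255 0 0 -33 0 0 0; 255 0 0 -34 0 0 0",
)

```text
time_s: 13.35
ee_pos: [487.5, -195.9, 120.4]
orientation: [3.141, 0.0, 1.59]
contact_force: [-0.7, 0.6, -4.9]
width: 11.3
grasp_force: 50.0
```

Call:
apply_moves(
  moves="255 0 0 -2 0 0 0; 255 0 0 -6 0 0 0; 255 0 0 -11 0 0 0; 255 0 0 -16 0 0 0; 255 0 0 -21 0 0 0; 255 0 0 -26 0 0 0; 255 0 0 -30 0 0 0; 255 0 0 -32 0 0 0; 255 0 0 -32 0 0 0; 255 0 0 -32 0 0 0",
)

```text
time_s: 14.35
ee_pos: [487.2, -195.7, 151.8]
orientation: [-3.141, -0.0, 1.59]
contact_force: [0.4, -0.0, -5.0]
width: 11.4
grasp_force: 50.0
```

```bash
python3 - <<'E'
from h import *
s=state();print({k:np.round(s[k],2) for k in('ee_pos','orientation','contact_force','ft_torque','width','grasp_force')})
P=cloud(cam('scene')); 
# plate plane: points near expected plate height, level check
m=(abs(P[...,0]-487)<50)&(abs(P[...,1]+212)<75)&(abs(P[...,2]-133)<9)
q=P[m];A=np.c_[q[:,:2]-[487,-212],np.ones(len(q))];k=np.linalg.lstsq(A,q[:,2],rcond=None)[0];print(len(q),k)
# target: carrier centre (478,224.3), yaw 90 ; grip 16 along +y
print(rel([487,-196,152],91.1,[478,240.3,152],90.1))
E
```

```text
{'ee_pos': array([ 487.17, -195.73,  151.81]), 'orientation': array([-3.14, -0.  ,  1.59]), 'contact_force': array([ 0.38, -0.03, -5.  ]), 'ft_torque': array([-0.03,  0.09,  0.06]), 'width': np.float64(11.41), 'grasp_force': np.float64(50.0)}
2127 [-2.29823199e-03  2.19315277e-02  1.35553000e+02]
(array([436.4,  -0.6,  -0. ]), 1.0)
```

Call:
apply_moves(
  moves="255 4 0 0 0 0 0; 255 13 0 0 0 0 0; 255 28 0 0 0 0 0; 255 48 0 0 0 0 0; 255 72 0 0 0 0 0; 255 98 0 0 0 0 0; 255 124 0 0 0 0 0; 255 150 0 0 0 0 0; 255 176 0 0 0 0 0; 255 202 0 0 0 0 0.5",
)

```text
time_s: 15.4
ee_pos: [482.6, 8.4, 152.0]
orientation: [-3.141, -0.001, 1.582]
contact_force: [0.3, -0.0, -4.6]
width: 11.9
grasp_force: 50.0
```

Call:
apply_moves(
  moves="255 26 0 0 0 0 0; 255 52 0 0 0 0 0; 255 78 0 0 0 0 0; 255 104 0 0 0 0 0; 255 130 0 0 0 0 0; 255 156 0 0 0 0 0; 255 180 0 0 0 0 0; 255 200 0 0 0 0 0.3; 255 214 0 0 0 0 0.5; 255 222 0 0 0 0 0.5",
)

```text
time_s: 16.4
ee_pos: [480.3, 229.7, 151.9]
orientation: [-3.141, -0.0, 1.575]
contact_force: [0.3, 0.5, -5.0]
width: 11.4
grasp_force: 50.0
```

Call:
apply_moves(
  moves="255 6 0 0 0 0 0; 255 10 0 0 0 0 0; 255 12 0 0 0 0 0; 255 12 0 0 0 0 0; 255 12 0 0 0 0 0; 255 12 0 0 0 0 0; 255 12 0 0 0 0 0; 255 12 0 0 0 0 0; 255 12 0 0 0 0 0; 255 12 0 0 0 0 0",
)

```text
time_s: 17.4
ee_pos: [480.9, 240.2, 152.0]
orientation: [3.141, -0.0, 1.573]
contact_force: [-0.0, 1.5, -3.6]
width: 11.9
grasp_force: 50.0
```

```bash
python3 - <<'E'
from h import *
s=state();print({k:np.round(s[k],2) for k in('ee_pos','contact_force','ft_torque','width','grasp_force')},np.degrees(s['orientation']))
b=cam('scene','s5.png');P=cloud(b);t=cam('top');e=s['ee_pos']
m=(abs(P[...,0]-e[0])<50)&(abs(P[...,1]-e[1]+16)<75)&(abs(P[...,2]-133)<9)
q=P[m];print(len(q),np.linalg.lstsq(np.c_[q[:,:2]-e[:2],np.ones(len(q))],q[:,2],rcond=None)[0])
m=(abs(P[...,0]-e[0])<90)&(abs(P[...,1]-e[1]+16)<120)&(P[...,2]>118)&(P[...,2]<141)
r=cv2.minAreaRect(P[m][:,:2].astype(np.float32));print(r)
cv2.imwrite('pics/p5.png',cv2.cvtColor(np.hstack([b['image'][:260,150:],cv2.resize(t['image'][130:330,60:300],(312,260))]),cv2.COLOR_RGB2BGR))
print('err to target',rel(e,np.degrees(s['orientation'][2]),[478,240.3,152],90.1))
E
```

```text
{'ee_pos': array([480.95, 240.16, 152.  ]), 'contact_force': array([-0.02,  1.54, -3.62]), 'ft_torque': array([-0.06,  0.04,  0.01]), 'width': np.float64(11.94), 'grasp_force': np.float64(50.0)} [ 1.79993514e+02 -6.40454855e-03  9.01166168e+01]
1320 [1.53887384e-03 1.22405467e-02 1.36318469e+02]
((482.17242431640625, 223.2426300048828), (164.0419464111328, 112.38544464111328), 89.92292022705078)
err to target (array([ 0.1, -2.9, -0. ]), np.float64(0.02))
```

View pics/p5.png

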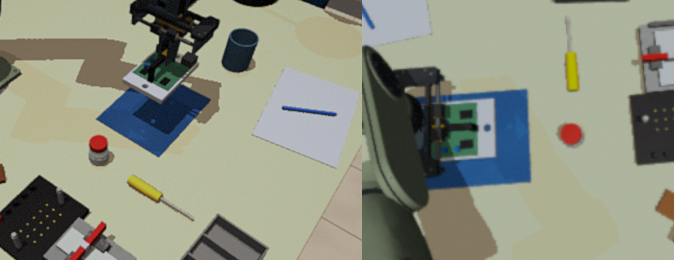

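The carrier is level over the mat, at (160,78) in the left half and (460,128) in the right half. The jar and screwdriver have not moved. Lowering with a −3 mm correction.

Call:
apply_moves(
  moves="255 0 -1 3 0 0 0; 255 0 -2 10 0 0 0; 255 0 -3 20 0 0 0; 255 0 -3 33 0 0 0; 255 0 -3 47 0 0 0; 255 0 -3 61 0 0 0; 255 0 -3 75 0 0 0; 255 0 -3 87 0 0 0; 255 0 -3 96 0 0 0; 255 0 -3 101 0 0 0",
)

```text
time_s: 18.5
ee_pos: [477.5, 240.0, 49.8]
orientation: [-3.14, 0.001, 1.573]
contact_force: [0.6, -0.4, -4.5]
width: 11.4
grasp_force: 50.0
```

Call:
apply_moves(
  moves="255 0 0 2 0 0 0; 255 0 0 4 0 0 0; 255 0 0 6 0 0 0; 255 0 0 8 0 0 0; 255 0 0 9.5 0 0 0; 255 0 0 11 0 0 0; 255 0 0 12 0 0 0; 255 0 0 13 0 0 0; 255 0 0 13.5 0 0 0; 255 0 0 14 0 0 0",
)

```text
time_s: 19.5
ee_pos: [478.0, 240.2, 36.9]
orientation: [3.141, -0.0, 1.573]
contact_force: [0.1, 0.6, -4.6]
width: 11.9
grasp_force: 50.0
```

Call:
apply_moves(
  moves="255 0 0 0.4 0 0 0; 255 0 0 0.8 0 0 0; 255 0 0 1.2 0 0 0; 255 0 0 1.6 0 0 0; 255 0 0 2 0 0 0; 255 0 0 2.3 0 0 0; 255 0 0 2.6 0 0 0; 255 0 0 2.8 0 0 0; 255 0 0 3 0 0 0; 255 0 0 3 0 0 0",
)

```text
time_s: 20.5
ee_pos: [477.9, 240.2, 34.0]
orientation: [3.142, -0.0, 1.573]
contact_force: [0.0, -0.4, -4.6]
width: 11.7
grasp_force: 50.0
```

Call:
apply_moves(
  moves="255 0 0 0.2 0 0 0; 255 0 0 0.4 0 0 0; 255 0 0 0.6 0 0 0; 255 0 0 0.8 0 0 0; 255 0 0 0.8 0 0 0; 255 0 0 1 0 0 0; 255 0 0 1 0 0 0; 255 0 0 1.2 0 0 0; 255 0 0 1.2 0 0 0; 255 0 0 1.2 0 0 0",
)

```text
time_s: 21.5
ee_pos: [478.0, 240.2, 33.9]
orientation: [3.141, -0.0, 1.573]
contact_force: [-3.4, -1.2, 8.7]
width: 11.5
grasp_force: 50.0
```

Contact. Relieve the press slightly, then open gently.

Call:
apply_moves(
  moves="255 0 0 -0.4 0 0 0; 255 0 0 -0.8 0 0 0; 255 0 0 -0.8 0 0 0; 235 0 0 -0.8 0 0 0; 220 0 0 -0.8 0 0 0; 200 0 0 -0.8 0 0 0; 170 0 0 -0.8 0 0 0; 130 0 0 -0.8 0 0 0; 80 0 0 -0.8 0 0 0; 40 0 0 -0.8 0 0 0",
  newtons=20,
)

```text
time_s: 22.5
ee_pos: [478.0, 240.2, 33.5]
orientation: [3.141, -0.0, 1.573]
contact_force: [0.2, 0.4, -0.7]
width: 48.9
grasp_force: 0.0
```

Call:
apply_moves(
  moves="0 0 0 0 0 0 0; 0 0 0 0 0 0 0; 0 0 0 -4 0 0 0; 0 0 0 -15 0 0 0; 0 0 0 -32 0 0 0; 0 0 0 -55 0 0 0; 0 0 0 -80 0 0 0; 0 0 0 -105 0 0 0; 0 0 0 -125 0 0 0; 0 0 0 -135 0 0 0",
)

```text
time_s: 23.5
ee_pos: [478.9, 240.6, 171.5]
orientation: [3.137, -0.002, 1.573]
contact_force: [-0.3, 0.9, -0.2]
width: 91.2
grasp_force: 0.0
```

```bash
python3 - <<'E'
from h import *
s=state();print(s['time_s'],s['ee_pos'],s['contact_force'],s['width'])
b=cam('scene','s6.png');P=cloud(b);t=cam('top')
m=(abs(P[...,0]-478)<70)&(abs(P[...,1]-224)<100)&(P[...,2]>9)&(P[...,2]<19)
q=P[m];r=cv2.minAreaRect(q[:,:2].astype(np.float32));print(r,np.linalg.lstsq(np.c_[q[:,:2]-[478,224],np.ones(len(q))],q[:,2],rcond=None)[0])
cv2.imwrite('pics/p6.png',cv2.cvtColor(np.hstack([b['image'][:300,100:],cv2.resize(t['image'][130:330,60:320],(338,300))]),cv2.COLOR_RGB2BGR))
E
```

```text
23.5 [478.86376786 240.62133638 171.48671819] [-0.28877126  0.88393816 -0.20988572] 91.20753950032592
((476.58233642578125, 224.66802978515625), (116.4634780883789, 162.93563842773438), 0.4053685665130615) [-8.11964240e-03  1.11036303e-02  1.68711875e+01]
```

View pics/p6.png

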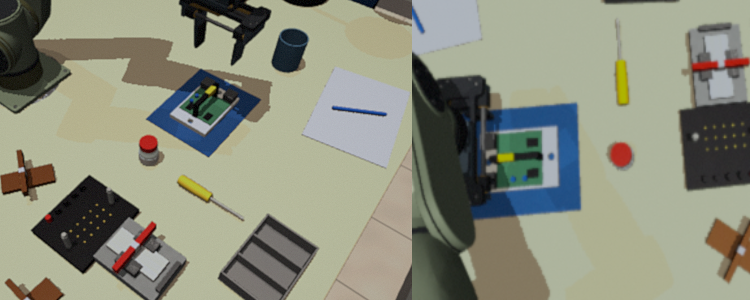

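The carrier lies flat in the middle of the mat, at (205,102) in the scene half, about 1 mm from centre. The slide is open at (140,250), the jar and screwdriver have not moved, and the gripper is clear. Handing in.

```bash
python3 -c "
from bench import *
print(finish_job())"
```

```text
the job is handed in; nothing more can be done
None
```

I opened the slide and left it open, lifted the carrier level off its pins, set it flat about 1 mm from the middle of the mat and let go. The jar, screwdriver and tray were left alone, and I handed the job in at 23.5 s.

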